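# Slide the parts tray under the large flip lens and snap the lens down

## Task

Slide the loose round parts tray with the watch movement along the bench, without lifting it, until it sits fully home against both stop posts of the inspection stand with the larger lens. Then tip that lens forward past its snap point and let its own spring throw it down over the movement: do not hold it on the way down or press it onto its stop. Leave the smaller lens standing up and the tin, eyeglass and screwdriver where they are.

Things in the scene. Friction and masses are not known exactly. Their poses are not given: they have to be found in the camera images.
- tray_centre (a point): centre, half-way up (5.5 mm above the bench), of the loose round teal parts tray (86 mm diameter, 11 mm high, rim wall to 10 mm, 0.12 kg), a brass-coloured watch movement (26 mm) fixed in its middle. It starts between the stands, nearer the robot; its yaw does not matter. A like tray under a glass cloche at the back is not meant
- large_stand: fixed inspection stand with the larger lens. Origin: on the bench, where the tray's centre lies when home. +x: the direction to push the tray home; y left, z up. Dark base block x 48 to 100, y -52 to 52 mm, 14 mm high; two brass stop posts (12 mm diameter, 20 mm high) at x 38.5, y +-32 mm meet the tray's rim. Two cheeks (x 48 to 66, y -14 to 14 mm, 86 mm high) hold the hinge; in front, open bench
- large_stand_hinge (a point): middle of the large lens's hinge line, which runs along the stand's y axis: 56 mm behind (+x) the stand's origin, 78 mm above the bench; behind the cheeks a thin spring strut in a narrow bracket reaches back to x 91 mm, up to 50 mm high
- large_lens (a joint): angle of the larger lens. 0: on its back stop, leaning 0.35 rad back (to stand +x) from upright; grows as it tips forward (to stand -x); 1.92: level on its front stop over the tray's home point. An over-centre spring pushes it back to 0 below about 0.8 and throws it to 1.92 above about 1.0. Starting it takes about 2 N at 50 mm from the hinge, less near the snap point
- large_lens_centre (a point): centre of the larger lens (60 mm diameter, 7 mm thick, steel rim), 56 mm from the hinge; a small thumb tab (12 mm wide) reaches to 97 mm from the hinge
- small_stand: fixed inspection stand of the same build with the smaller lens (38 mm diameter, also 56 mm from its hinge); origin and axes as for the large stand. The two stands may stand in either place, left or right. Not to be used
- small_lens (a joint): angle of the smaller lens, as for the larger; it starts at about 0 and must stay there
- tin_centre (a point): centre of a loose small black round tin (31 mm diameter, 25 mm high) behind and between the stands; leave alone
- eyeglass_centre (a point): centre of a loose black flared eye loupe (36 mm diameter, 39 mm high) to the left; leave alone
- driver_centre (a point): centre of a loose small screwdriver (92 mm long, 12 mm thick, blue band) lying to the right; leave alone
Mind the look-alikes: they are no part of the job. What is shaped like the part that bears tray_centre but blue or pink is not meant.

How it is judged:
On the way, in this order (a step that is already met when the one before it is completed fails the run):
1. the tray is home against both stop posts of the large-lens stand, the lens still up (horizontal distance between tray_centre and large_stand below 0.006 m and value of joint large_lens below 0.5 rad), for 0.2 s.
2. the large lens has sprung down to its front stop (value of joint large_lens above 1.8 rad), for 0.2 s.
At the end, for the whole second after the job is handed in: the tray's centre is within 6 mm of its home point at the large-lens stand (rim against both posts), flat on the bench; the large lens rests on its front stop (joint over 1.8), the small lens on its back stop (joint under 0.2) (horizontal distance between tray_centre and large_stand below 0.006 m and height (world z) of tray_centre below 0.009 m and value of joint large_lens above 1.8 rad and value of joint small_lens below 0.2 rad); the robot touches nothing.
It fails at once if the tray is lifted (centre more than 12 mm above where it lies) (height (world z) of tray_centre above 0.0175 m).
It fails at once if the large lens is held on its way down or pressed onto its front stop by the robot (value of joint large_lens above 1.7 rad and contact force between any of the fingers, the arm and large_lens above 1 N).
It fails at once if the small lens is tipped (value of joint small_lens above 0.6 rad).
It fails at once if the tin, eyeglass or screwdriver is shoved more than 25 mm (distance of any of tin_centre, eyeglass_centre, driver_centre from where it was at the start of the episode above 0.025 m).
It also fails if it takes over 58 s, if anything falls off the work surface, if the arm or the gripper's body presses on something with over 40 N, if the wrist force passes 120 N, or if a joint passes its speed limit or range.

## Robot

A 6-joint arm with a two-finger parallel gripper is mounted at the origin on a cart in front of the work surface, level with it; the furniture and walls round the work are solid. World frame = base frame: x ahead of the robot, y to its left, z up, the work surface at z = 0. Lengths are in m, angles in rad, forces in N, time in s.
With the tool pointing down it reaches from about 0.375 to 0.9 m from the base axis. Payload 3.1 kg.
Tool frame: the origin (TCP) lies midway between the tips of the shut fingers; the grasp point (between the pads) lies 19 mm behind it; y points along the fingers, x is the direction in which the jaws open and shut, and the axes are right-handed (so a half turn about y gives the same grasp; the last joint's range is limited). The gripper opens to 87 mm and grips with 3 to 60 N. Pads are 19 mm wide; open, the fingers measure 117 mm over their backs; the gripper's body (75 mm by 190 mm) begins 51 mm behind the grasp point.
Start: joints at [-1.405, 0.527, 1.433, -0, 1.181, -0.178], TCP at [0.211, -0.588, 0.223] pointing down, gripper open.
Joint ranges: [-3.08, 3.08], [-0.75, 2.2], [0.22, 2.44], [-1.43, 4.57], [0, 2.65], [-2.85, 2.85]. Speed limits (rad/s): [2.79, 2.79, 3.14, 3.14, 3.14, 3.14].

## Interface

Orientations are given as a unit quaternion [w, x, y, z].
In Python, from rig import robot, eyes, nets gives the robot as it stands.
- The arm moves only by the shell command python3 -m pendant 'ROWS' [FORCE]. ROWS is JSON, a list that holds one entry, the list of rows, each a list of 5 numbers: the closure, from 0 (fully open) to 1 (shut), then the shift along the tool's x, y, z in mm, then the turn about the tool's y in rad. A call has 1 to 20 rows; each row shifts and turns the commanded pose from where the row before left it, along the tool's axes as they then stand; what a row does not reach is not made up. A row lasts 1/12 s, in which the tool goes at most 41.7 mm and 7.16 degrees, less where a joint would pass 70% of its speed; a pose out of reach is approached as far as the arm can. A call is refused whole if a number of a shift passes 41.7 or a number of a turn 0.125, either way. A call with a gripper value outside its range is refused whole. The fingers move at their own pace and stop on an object; FORCE is the grip in N (left out, the last holds). Time passes only in rows, so rows that do not move let the fingers close. It gives the time, the measured TCP pose, the force and the opening at its end, in the units of the state.
- robot.sense(): the state, without advancing time (a new reading comes with each control period).
- eyes.read_camera(name): name is "scene" or "top" or "wrist"; returns the picture (420x560x3 uint8, blue, green, red); there is no depth.
- eyes.camera_params(name): a dict with "K" (3x3 intrinsics, pixels), "dist" ([k1, k2, p1, p2, k3] as OpenCV has them; the pictures are not rectified), "extrinsics" (4x4, takes a point from camera to world coordinates). Camera axes: x right, y up, looking along -z (the intrinsics and any distortion apply to the point x, -y, -z); pixel columns grow to the right and rows downward; lengths in m; the calibration is good to about 2 mm. A picture is of the moment at which its call begins: read the wrist's pose just before it. camera_params takes no time and is no camera call; for the wrist camera it gives the pose at the moment of the call.
- robot.finish_job(): hands the job in, once; it reports no verdict.
Trained networks look in the newest picture that a camera, given by its name, has taken for a name from the list of things; names that differ only in an ending like _2 or _b are one class to them, and where a whole thing is asked for, a point or a joint stands for the part that bears it (a point fixed in the world has none). Each returns a list of dicts, best first, with "score" (0 to 1); they miss things now and then, are a little off and sometimes report something else, mostly with a low value. They report only what shows in the picture. A call takes as long as a camera call. They do not tell look-alikes from the thing itself.
- nets.silhouettes(label, camera): "region" (420x560 bool, what is visible of it).
- nets.spot_point(label, camera): "at" ([x, y, z] in m, in world coordinates, good to about 4 mm: a listed point, or the origin of a listed thing).
The state is a dict: "time_s": time; "qpos": joint angles; "qvel": joint speeds; "effort": joint torques, N m; "eef_pos": TCP position; "tool_rot": TCP orientation; "force": force on the tool from outside, world axes, zero at the start; "ft_torque": the same for the moment, N m; "width": opening from 0.0 (shut) to 1.0 (fully open).
Only numpy, scipy, OpenCV 4.12 (cv2) and the standard library are available. Lean on these libraries where they do the work, as an engineer would, in place of code of your own. Each camera call takes 0.05 s, during which the arm holds its last target.

## Working session

There is one attempt and no reset: what is moved stays moved. The work goes in short steps, Python scripts to look and compute and a shell command to move; the robot and the scene stay as the last step left them, time stands still between calls to the robot, and variables do not carry over. Pictures are saved under pics/ and viewed, and the job is handed in when it is done.

```bash
mkdir -p pics; ls
python3 - <<'E'
from rig import robot, eyes, nets
import cv2
s=robot.sense();print(s)
for n in ["scene","top"]:
    im=eyes.read_camera(n);cv2.imwrite(f"pics/{n}0.png",im)
    p=eyes.camera_params(n);print(n,p)
    for l in ["tray_centre","large_stand","small_stand","large_stand_hinge","large_lens_centre","tin_centre","eyeglass_centre","driver_centre"]:
        print(l,[(round(d["score"],2),[round(float(v),3) for v in d["at"]]) for d in nets.spot_point(l,n)[:4]])
E
```

```text
pics
{'time_s': 0.0, 'qpos': array([-1.40549871e+00,  5.28436864e-01,  1.43393455e+00, -2.91922297e-05,
        1.18137634e+00, -1.78505641e-01]), 'qvel': array([-5.04695104e-04,  2.70145817e-04, -4.02393965e-04, -5.90117453e-05,
       -5.66621809e-04,  1.33399384e-03]), 'effort': array([-1.11276433e-03, -4.40045643e+01, -1.76593173e+01,  6.34008832e-02,
        5.82415354e-02, -1.63677792e-04]), 'eef_pos': array([ 0.21056075, -0.58767151,  0.22157938]), 'tool_rot': array([ 0.5786963 , -0.57762507,  0.40764105, -0.40655706]), 'force': array([-0.1222173 ,  0.40161908, -0.44710652]), 'ft_torque': array([0.03778659, 0.02595389, 0.00814861]), 'width': 0.9995349391064532}
scene {'K': array([[383.07397222,   0.        , 282.79618637],
       [  0.        , 383.07397222, 202.12019286],
       [  0.        ,   0.        ,   1.        ]]), 'dist': array([0.00366498, 0.        , 0.        , 0.        , 0.        ]), 'extrinsics': array([[-5.23908014e-01,  5.28149259e-01, -6.68265481e-01,
        -1.20505884e-01],
       [-8.51774575e-01, -3.24223668e-01,  4.11532607e-01,
         5.00978379e-
[... 936 characters left out ...]
20407316,  0.25309932],
       [-0.9995157 ,  0.03108385, -0.00146665,  0.10012478],
       [ 0.00490831,  0.20401939,  0.97895454,  1.4078471 ],
       [ 0.        ,  0.        ,  0.        ,  1.        ]])}
tray_centre [(0.9, [0.377, -0.274, 0.01]), (0.75, [0.43, 0.147, 0.005]), (0.62, [0.516, -0.048, 0.003])]
large_stand [(0.83, [0.533, 0.311, -0.005])]
small_stand [(0.55, [0.493, 0.087, -0.0])]
large_stand_hinge [(0.74, [0.583, 0.328, 0.079]), (0.42, [0.415, 0.414, 0.016])]
large_lens_centre [(0.51, [0.602, 0.333, 0.131])]
tin_centre [(0.51, [0.663, 0.233, 0.016])]
eyeglass_centre [(0.68, [0.412, 0.419, 0.019]), (0.16, [0.43, 0.149, 0.001])]
driver_centre [(0.42, [0.425, -0.093, 0.006])]
```

View pics/scene0.png

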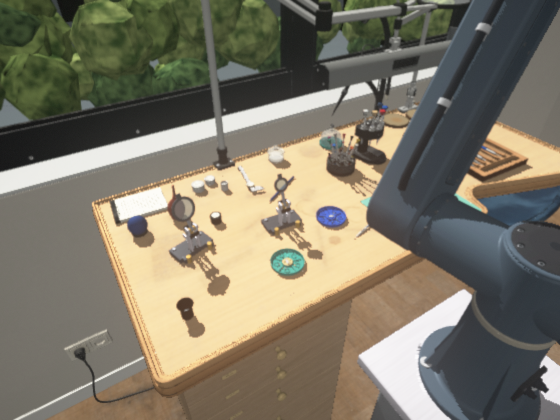

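View pics/top0.png

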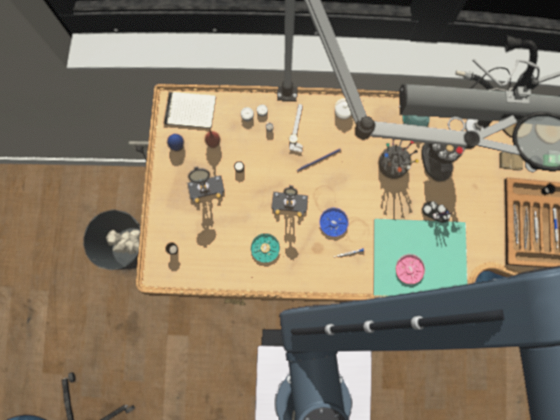

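Candidates for the tray are teal at top (265,249), blue at (334,222), pink at (410,269), and the cloche tray at the back near (415,118). The teal one between the stands, with the brass movement, fits the description. For the stand, left is at (206,187) with the bigger lens and right at (290,202) with the smaller. I'll check these in crops.

Run:
```python
import cv2,numpy as np
t=cv2.imread("pics/top0.png");s=cv2.imread("pics/scene0.png")
a=cv2.resize(t[150:280,150:350],(800,520),interpolation=cv2.INTER_CUBIC);cv2.imwrite("pics/c1.png",a)
b=cv2.resize(s[170:320,150:350],(800,600),interpolation=cv2.INTER_CUBIC);cv2.imwrite("pics/c2.png",b)
```

```text
(no output)
```

View pics/c1.png

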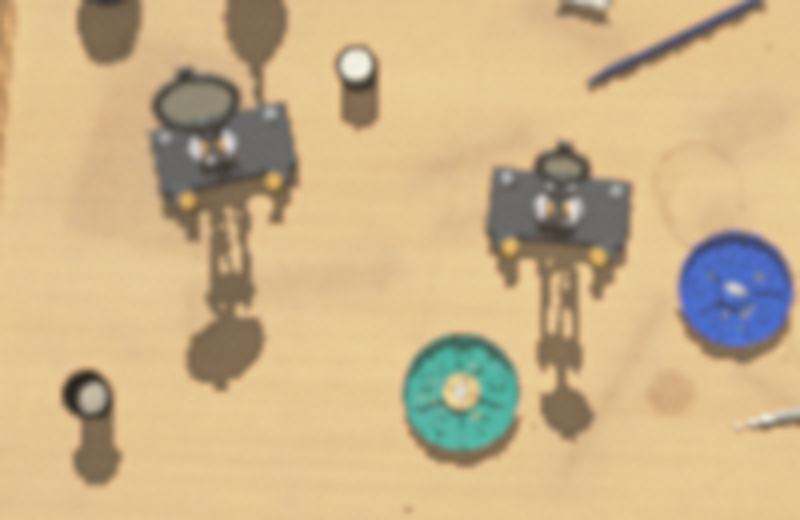

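View pics/c2.png

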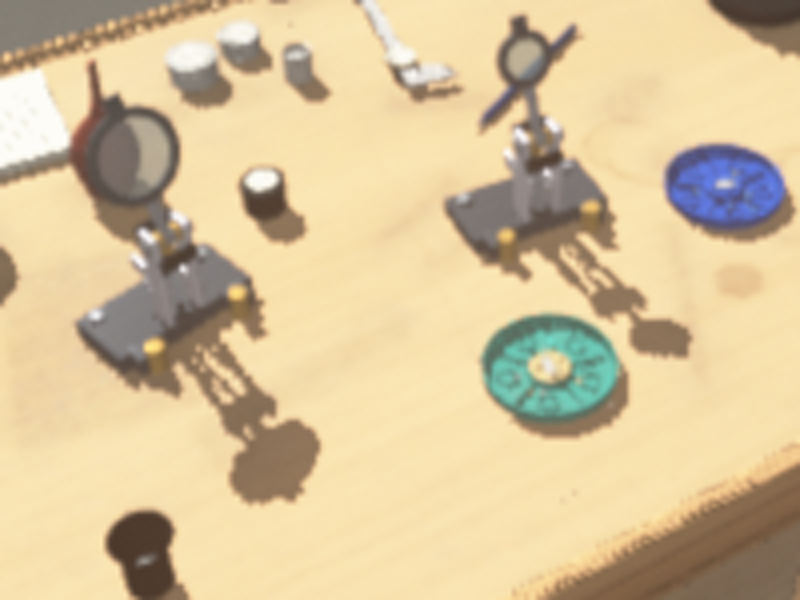

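The crops confirm the choices: the large lens is on the left stand (top ~(200,175)), and the teal tray with the brass movement is at top (265,249). Next I'll triangulate the post tops, tray, lens centre, tab, and nearby obstacles.

```bash
cat > h.py <<'E'
import numpy as np,cv2
from rig import robot,eyes,nets
def ray(n,px,p=None):
    p=p or eyes.camera_params(n)
    u=cv2.undistortPoints(np.array([[px]],float),p["K"],p["dist"])[0,0]
    E=p["extrinsics"];d=E[:3,:3]@np.array([u[0],-u[1],-1.]);return E[:3,3],d/np.linalg.norm(d)
def onz(n,px,z):
    o,d=ray(n,px);return o+d*(z-o[2])/d[2]
def tri(rays):
    A=np.zeros((3,3));b=np.zeros(3)
    for o,d in rays:
        M=np.eye(3)-np.outer(d,d);A+=M;b+=M@o
    x=np.linalg.solve(A,b);return x,max(np.linalg.norm(np.cross(x-o,d)) for o,d in rays)
E
python3 - <<'E'
from h import *
T=lambda c:(150+c[0]/4-.5+.125,150+c[1]/4-.375)
S=lambda c:(150+c[0]/4-.375,170+c[1]/4-.375)
for n,a,b in [("postL",(188,199),(154,346)),("postR",(274,180),(237,292)),("tray",(461,392),(550,367)),("lens",(197,101),(133,155)),("tab",(185,73),(112,104)),("spostL",(510,245),(506,238)),("spostR",(598,255),(591,209)),("stab",(564,148),(518,22)),("tin",(356,66),(263,180))]:
    x,e=tri([ray("top",T(a)),ray("scene",S(b))]);print(n,x.round(4),round(e,4),onz("top",T(a),.02).round(4),onz("scene",S(b),.02).round(4))
# tray circle fit
for n in ["top","scene"]:
    im=cv2.imread(f"pics/{n}0.png");hsv=cv2.cvtColor(im,cv2.COLOR_BGR2HSV)
    eyes.read_camera(n)
    for d in nets.silhouettes("tray_centre",n):
        ys,xs=np.nonzero(d["region"]); c=(xs.mean(),ys.mean()); print(n,d["score"],c,len(xs),onz(n,c,.0055).round(4))
    print("stand yaw posts")
E
```

```text
postL [0.5629 0.354  0.017 ] 0.0002 [0.5621 0.3533 0.02  ] [0.56   0.3548 0.02  ]
postR [0.579  0.2918 0.018 ] 0.0005 [0.5783 0.2911 0.02  ] [0.5773 0.2927 0.02  ]
tray [0.4294 0.1494 0.0053] 0.0002 [0.4274 0.1487 0.02  ] [0.418  0.1569 0.02  ]
lens [0.6065 0.3324 0.1294] 0.0005 [0.6364 0.3517 0.02  ] [0.7445 0.301  0.02  ]
tab [0.6164 0.3359 0.1625] 0.0007 [0.6576 0.3622 0.02  ] [0.8098 0.2933 0.02  ]
spostL [0.5365 0.1173 0.0145] 0.0 [0.5354 0.1172 0.02  ] [0.5313 0.1203 0.02  ]
spostR [0.5309 0.0531 0.0151] 0.0002 [0.53   0.0534 0.02  ] [0.5262 0.0562 0.02  ]
stab [0.5751 0.0828 0.1543] 0.0008 [0.609  0.0802 0.02  ] [ 0.7447 -0.0181  0.02  ]
tin [0.6654 0.2352 0.0246] 0.0003 [0.6667 0.2355 0.02  ] [0.6709 0.2336 0.02  ]
top 0.66 (np.float64(264.89001447178003), np.float64(247.2011577424023)) 691 [0.4304 0.1492 0.0055]
top 0.61 (np.float64(333.88922155688624), np.float64(220.99850299401197)) 668 [ 0.5135 -0.0491  0.0055]
top 0.57 (np.float64(409.9984802431611), np.float64(268.62613981762917)) 658 [ 0.3801 -0.2721  0.0055]
stand yaw posts
scene 0.98 (np.float64(286.8838451268358), np.float64(261.88651535380507)) 749 [0.4283 0.151  0.0055]
scene 0.85 (np.float64(330.2175572519084), np.float64(216.22519083969465)) 524 [ 0.5115 -0.0456  0.0055]
stand yaw posts
```

```bash
cat >> h.py <<'E'
from scipy.spatial.transform import Rotation as R
def RT(s=None):
    s=s or robot.sense();q=s["tool_rot"];return R.from_quat([q[1],q[2],q[3],q[0]]).as_matrix()
def go(x,y,z,xang=None):
    s=robot.sense();M=RT(s);d=(np.array([x,y,z])-s["eef_pos"])*1000
    print("t",s["time_s"],"pos",s["eef_pos"].round(4),"F",s["force"].round(1),"w",round(s["width"],2),"xang",round(np.degrees(np.arctan2(M[1,0],M[0,0])),1))
    print("shift mm tool",(M.T@d).round(1),"|d|",np.linalg.norm(d).round(0))
    if xang is not None:
        dy=(xang-np.degrees(np.arctan2(M[1,0],M[0,0])));dy=(dy+180)%360-180
        print("world turn deg",dy," turn about tool y rad",np.radians(dy)*np.sign(M[2,1]))
E
python3 - <<'E'
from h import *
print(RT().round(3))
go(.40,-.25,.223)
go(.406,.07,.223,-17)
E
```

```text
[[ 0.337 -0.     0.941]
 [-0.941 -0.     0.337]
 [-0.    -1.    -0.   ]]
t 1.1 pos [ 0.2107 -0.5884  0.2225] F [-0.1  0.3  0.5] w 1.0 xang -70.3
shift mm tool [-254.8   -0.5  292.3] |d| 388.0
t 1.1 pos [ 0.2107 -0.5884  0.2225] F [-0.1  0.3  0.5] w 1.0 xang -70.3
shift mm tool [-5.540e+02 -5.000e-01  4.058e+02] |d| 687.0
world turn deg 53.30055460889815  turn about tool y rad -0.9302701710643113
```

```bash
python3 -m pendant '[[[0.5,-17,0,19.5,0],[0.5,-17,0,19.5,0],[0.5,-17,0,19.5,0],[0.5,-17,0,19.5,0],[0.5,-17,0,19.5,0],[0.5,-17,0,19.5,0],[0.5,-17,0,19.5,0],[0.5,-17,0,19.5,0],[0.5,-17,0,19.5,0],[0.5,-17,0,19.5,0],[0.5,-17,0,19.5,0],[0.5,-17,0,19.5,0],[0.5,-17,0,19.5,0],[0.5,-17,0,19.5,0],[0.5,-17,0,19.5,0]]]'; python3 -c "
from h import *
go(.406,.07,.2,-17)"
```

```text
time_s: 2.35
eef_pos: [0.4007, -0.2487, 0.2228]
tool_rot: [-0.578, 0.578, -0.407, 0.407]
force: [-0.0, 0.2, -0.4]
width: 0.501
t 2.35 pos [ 0.4007 -0.2487  0.2228] F [-0.   0.2 -0.4] w 0.5 xang -70.3
shift mm tool [-298.3   22.7  112.4] |d| 320.0
world turn deg 53.31322840930909  turn about tool y rad -0.9304913706102227
```

```bash
python3 -m pendant '[[[0.5,0,0,0,-0.1163],[0.5,0,0,0,-0.1163],[0.5,0,0,0,-0.1163],[0.5,0,0,0,-0.1163],[0.5,0,0,0,-0.1163],[0.5,0,0,0,-0.1163],[0.5,0,0,0,-0.1163],[0.5,0,0,0,-0.1163],[0.5,-8.8,0,30,0],[0.5,-8.8,0,30,0],[0.5,-8.8,0,30,0],[0.5,-8.8,0,30,0],[0.5,-8.8,0,30,0],[0.5,-8.8,0,30,0],[0.5,-8.8,0,30,0],[0.5,-8.8,0,30,0],[0.5,-8.8,0,30,0],[0.5,-8.8,0,30,0],[0.5,0,0,0,0]]]'; python3 -c "
from h import *
cv2.imwrite('pics/w1.png',eyes.read_camera('wrist'));cv2.imwrite('pics/t1.png',eyes.read_camera('top'))
go(.406,.07,.004,-17)"
```

```text
time_s: 3.93
eef_pos: [0.4028, 0.0672, 0.2228]
tool_rot: [0.7, -0.699, 0.103, -0.103]
force: [-0.4, -0.0, 0.0]
width: 0.5
t 4.0333 pos [0.4036 0.0637 0.2227] F [ 0.1 -0.8 -0.4] w 0.5 xang -16.8
shift mm tool [  0.3 218.7   6.8] |d| 219.0
world turn deg -0.20959059497528187  turn about tool y rad 0.003658045963532552
```

View pics/w1.png

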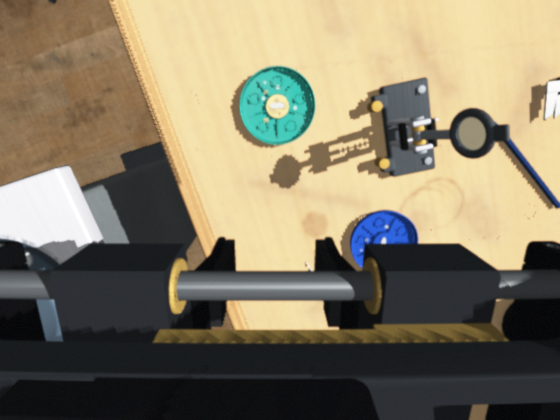

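View pics/t1.png

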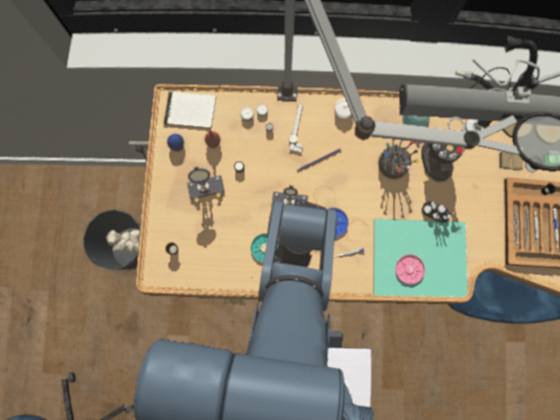

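The wrist view shows the teal tray centred at (277,105), directly ahead along tool +z. Before descending, I'll measure it from this view and check how much the camera sticks out.

```bash
python3 -c "
from h import *
s=robot.sense();M=RT(s);p=eyes.camera_params('wrist')
print('cam in tool',(M.T@(p['extrinsics'][:3,3]-s['eef_pos'])).round(3))
print('tray',onz('wrist',(277,105),.0055), 'posts small',onz('wrist',(377,105),.02),onz('wrist',(385,162),.02))
for l in ['tray_centre','small_stand']:
  eyes.read_camera('wrist');print([(round(d['score'],2),np.round(d['at'],4)) for d in nets.spot_point(l,'wrist')])
print('fingertips',onz('wrist',(225,245),.2))
"
```

```text
cam in tool [ 0.001 -0.161  0.075]
tray [0.43221907 0.14617122 0.0055    ] posts small [0.53631728 0.11458336 0.02      ] [0.53201708 0.05096651 0.02      ]
[(0.77, array([ 0.5163, -0.0418,  0.0054])), (0.7, array([0.4316, 0.1459, 0.005 ]))]
[]
fingertips [0.37498578 0.0688759  0.2       ]
```

```bash
python3 -m pendant '[[[0.5,2,25,0,0],[0.5,0,25,0,0],[0.5,0,25,0,0],[0.5,0,25,0,0],[0.5,0,25,0,0],[0.5,0,25,0,0],[0.5,0,25,0,0],[0.5,0,20,0,0],[0.5,0,10,0,0],[0.5,0,8,0,0],[0.5,0,5,0,0],[0.5,0,0,0,0]]]'; python3 -c "
from h import *
cv2.imwrite('pics/w2.png',eyes.read_camera('wrist'))
go(.475,.298,.004)"
```

```text
time_s: 5.23
eef_pos: [0.4057, 0.0616, 0.0039]
tool_rot: [-0.699, 0.699, -0.105, 0.105]
force: [0.2, 0.4, 0.0]
width: 0.5
t 5.2833 pos [0.4058 0.0618 0.0045] F [-0.   1.   1.6] w 0.5 xang -17.1
shift mm tool [ -3.1   0.5 246.1] |d| 246.0
```

View pics/w2.png

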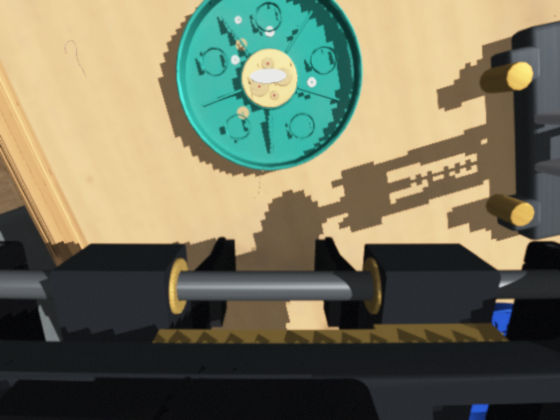

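Fingers are down behind the tray, which sits ahead at (269,78). I'll push along tool +z.

```bash
python3 -m pendant '[[[0.5,-1,0,8,0],[0.5,-1,0,8,0],[0.5,0,0,8,0],[0.5,0,0,8,0],[0.5,0,0,8,0],[0.5,0,0,8,0],[0.5,0,0,8,0],[0.5,0,0,8,0],[0.5,0,0,8,0],[0.5,0,0,8,0],[0.5,0,0,8,0],[0.5,0,0,5,0],[0.5,0,0,3,0],[0.5,0,0,0,0]]]'; python3 -c "
from h import *
cv2.imwrite('pics/w3.png',eyes.read_camera('wrist'))
go(.475,.298,.004)"
```

```text
time_s: 6.45
eef_pos: [0.432, 0.1553, 0.0045]
tool_rot: [0.699, -0.699, 0.104, -0.104]
force: [0.6, 0.1, 0.0]
width: 0.5
t 6.5 pos [0.4319 0.155  0.0045] F [ 0.5 -1.4 -0.8] w 0.5 xang -17.0
shift mm tool [ -0.5   0.5 149.3] |d| 149.0
```

View pics/w3.png

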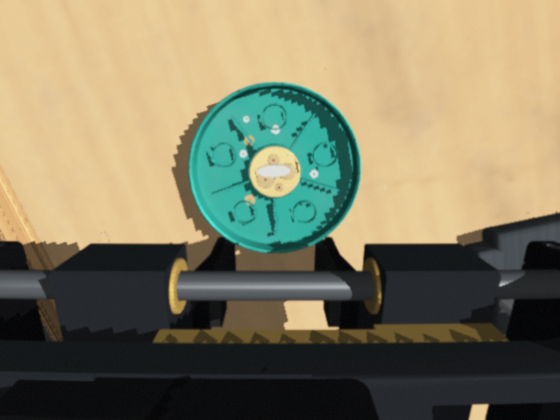

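Both fingers cradle the tray at (275,171). I'll locate it and carry on.

```bash
python3 -c "
from h import *
s=robot.sense();M=RT(s)
c=onz('wrist',(274.5,166),.010);c2=onz('wrist',(275,172),.005);print(c,c2)
d=(c-s['eef_pos'])*1000;print('tray in tool',(M.T@d).round(1), (M.T@((np.array([.475,.298,.005])-c)*1000)).round(1))
"
```

```text
[0.4475598  0.20388755 0.01      ] [0.44669255 0.20019198 0.005     ]
tray in tool [ 0.7 -5.5 51.3] [-1.2  5.  98. ]
```

```bash
python3 -m pendant '[[[0.5,0,0,5,0],[0.5,0,0,8,0],[0.5,0,0,8,0],[0.5,0,0,8,0],[0.5,0,0,8,0],[0.5,0,0,8,0],[0.5,0,0,8,0],[0.5,0,0,8,0],[0.5,0,0,8,0],[0.5,0,0,8,0],[0.5,0,0,8,0],[0.5,0,0,5,0],[0.5,0,0,3,0],[0.5,0,0,0,0]]]'; python3 -c "
from h import *
cv2.imwrite('pics/w4.png',eyes.read_camera('wrist'));cv2.imwrite('pics/t4.png',cv2.resize(eyes.read_camera('top')[130:280,130:330],(800,600)))
go(.475,.298,.004)"
```

```text
time_s: 7.67
eef_pos: [0.4593, 0.2443, 0.0046]
tool_rot: [0.7, -0.699, 0.104, -0.105]
force: [0.5, -1.0, -0.1]
width: 0.501
t 7.7667 pos [0.4588 0.2437 0.0046] F [-0.4  0.1 -0.5] w 0.5 xang -17.0
shift mm tool [-0.4  0.6 56.7] |d| 57.0
```

View pics/w4.png

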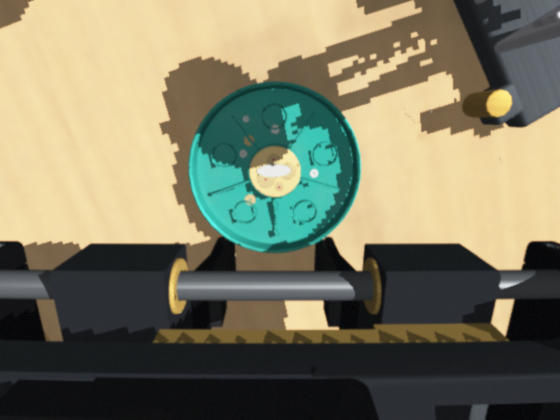

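View pics/t4.png

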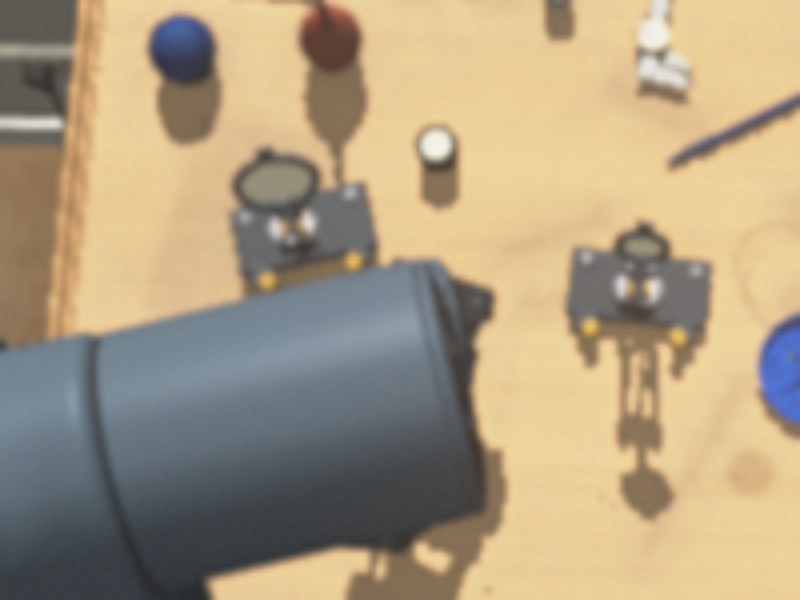

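```bash
python3 -m pendant '[[[0.5,0,0,-6,0],[0.5,0,0,-6,0],[0.5,-6.2,0,0.3,0.1016],[0.5,-6.2,0,0.3,0.1016],[0.5,-6.2,0,0.3,0.1016],[0.5,-6.2,0,0.3,0.1016],[0.5,-6.2,0,0.3,0.1016],[0.5,-6.2,0,0.3,0.1016],[0.5,-6.2,0,0.3,0.1016],[0.5,-6.2,0,0.3,0.1016],[0.5,-6.2,0,0.3,0.1016],[0.5,-6.2,0,0.3,0.1016],[0.5,0,0,0,0]]]'; python3 -c "
from h import *
cv2.imwrite('pics/w5.png',eyes.read_camera('wrist'))
go(.475,.298,.004,-75.2)"
```

```text
time_s: 8.85
eef_pos: [0.4134, 0.2747, 0.0046]
tool_rot: [-0.56, 0.56, -0.432, 0.432]
force: [0.2, -0.2, 0.2]
width: 0.498
t 8.9 pos [0.4136 0.2744 0.0046] F [ 0.3 -0.7  0.3] w 0.5 xang -75.1
shift mm tool [-7.   0.6 65.4] |d| 66.0
world turn deg -0.12335863637912325  turn about tool y rad 0.002153014365586157
```

View pics/w5.png

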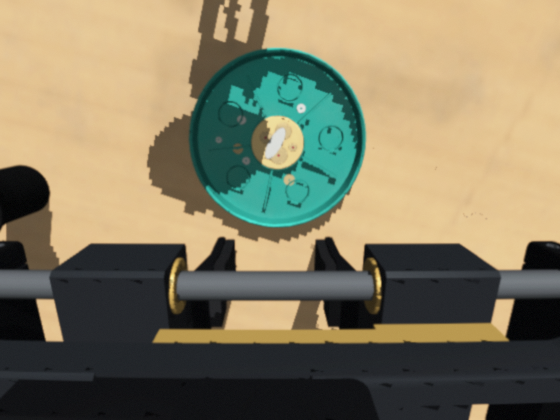

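```bash
python3 -m pendant '[[[0.5,-3,0,3,0],[0.5,-3.5,0,4,0],[0.5,0,0,6,0],[0.5,0,0,6,0],[0.5,0,0,6,0],[0.5,0,0,6,0],[0.5,0,0,6,0],[0.5,0,0,6,0],[0.5,0,0,3,0],[0.5,0,0,0,0]]]'; python3 -c "
from h import *
cv2.imwrite('pics/w6.png',eyes.read_camera('wrist'))
go(.533,.313,.004,-75.2)"
```

```text
time_s: 9.73
eef_pos: [0.4584, 0.2933, 0.0046]
tool_rot: [0.561, -0.56, 0.431, -0.432]
force: [0.0, -0.6, -0.0]
width: 0.5
t 9.7833 pos [0.4576 0.2931 0.0046] F [0.6 0.6 0.5] w 0.49 xang -75.2
shift mm tool [ 0.   0.7 77.9] |d| 78.0
world turn deg 0.015935039919725114  turn about tool y rad -0.00027811891303593613
```

View pics/w6.png

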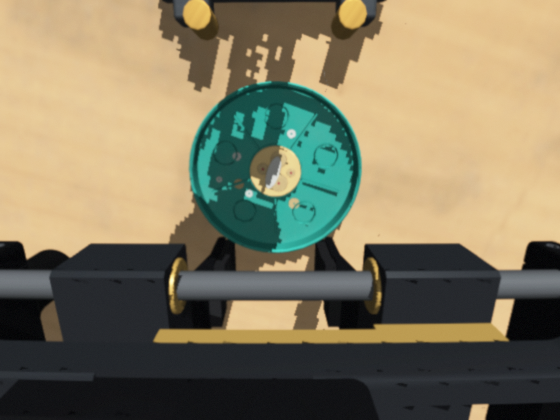

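Posts at (197,13) and (352,13) straddle the tray (275,171) symmetrically. Next I'll measure the remaining distance.

```bash
python3 -c "
from h import *
s=robot.sense();M=RT(s)
f=lambda p,z:print(p,(M.T@((onz('wrist',p,z)-s['eef_pos'])*1000)).round(1))
f((197,13),.02);f((352,13),.02);f((275,166),.010);f((275,172),.005);f((275,83),.01);f((275,251),.01)
"
```

```text
(197, 13) [-32.2 -15.3 115.9]
(352, 13) [ 31.1 -15.3 115.9]
(275, 166) [-0.3 -5.4 51.5]
(275, 172) [-0.3 -0.4 47.7]
(275, 83) [-0.3 -5.3 89.6]
(275, 251) [-0.3 -5.4  6.7]
```

```bash
python3 -m pendant '[[[0.5,0,0,4,0],[0.5,0,0,5,0],[0.5,0,0,5,0],[0.5,0,0,5,0],[0.5,0,0,4,0],[0.5,0,0,2,0],[0.5,0,0,1.5,0],[0.5,0,0,1,0],[0.5,0,0,1,0],[0.5,0,0,0.5,0],[0.5,0,0,0,0]]]'; python3 -c "
from h import *
cv2.imwrite('pics/w7.png',eyes.read_camera('wrist'))
go(.533,.313,.004,-75.2)
s=robot.sense();M=RT(s);print((M.T@s['force']).round(1))"
```

```text
time_s: 10.7
eef_pos: [0.4849, 0.3003, 0.0046]
tool_rot: [-0.56, 0.56, -0.431, 0.431]
force: [0.0, -0.1, 0.1]
width: 0.499
t 10.75 pos [0.4848 0.3004 0.0046] F [-0.3 -0.6  0.3] w 0.5 xang -75.2
shift mm tool [ 0.1  0.6 49.8] |d| 50.0
world turn deg 0.005549232559673101  turn about tool y rad -9.685237912516831e-05
[ 0.5 -0.3 -0.4]
```

View pics/w7.png

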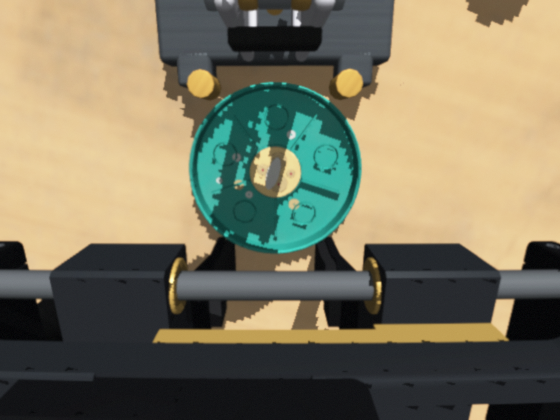

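Nearly home: there's a small gap to the posts at (201,84) and (349,82) and no contact force yet. I'll use fine steps.

```bash
python3 -m pendant '[[[0.5,0,0,0.7,0],[0.5,0,0,0.7,0],[0.5,0,0,0.7,0],[0.5,0,0,0,0],[0.5,0,0,0,0]]]'; python3 -c "
from h import *
s=robot.sense();M=RT(s);print((M.T@s['force']).round(1),s['eef_pos'])
f=lambda p,z:print(p,(M.T@((onz('wrist',p,z)-s['eef_pos'])*1000)).round(1))
cv2.imwrite('pics/w8.png',eyes.read_camera('wrist')[40:260,150:400])"
python3 -m pendant '[[[0.5,0,0,0.7,0],[0.5,0,0,0.7,0],[0.5,0,0,0,0],[0.5,0,0,0,0]]]'; python3 -c "
from h import *
s=robot.sense();M=RT(s);print((M.T@s['force']).round(1),s['eef_pos'])
cv2.imwrite('pics/w9.png',cv2.resize(eyes.read_camera('wrist')[40:260,150:400],(750,600)))"
```

```text
time_s: 11.17
eef_pos: [0.4872, 0.301, 0.0046]
tool_rot: [0.56, -0.56, 0.431, -0.432]
force: [0.4, 0.6, 0.4]
width: 0.498
[-0.4 -0.4  0.5] [0.48717246 0.30095111 0.00456908]
time_s: 11.55
eef_pos: [0.4884, 0.3013, 0.0045]
tool_rot: [0.56, -0.56, 0.431, -0.431]
force: [-1.4, -0.1, 0.1]
width: 0.504
[-0.3 -0.1 -1.3] [0.48837781 0.30127707 0.00454939]
```

View pics/w9.png

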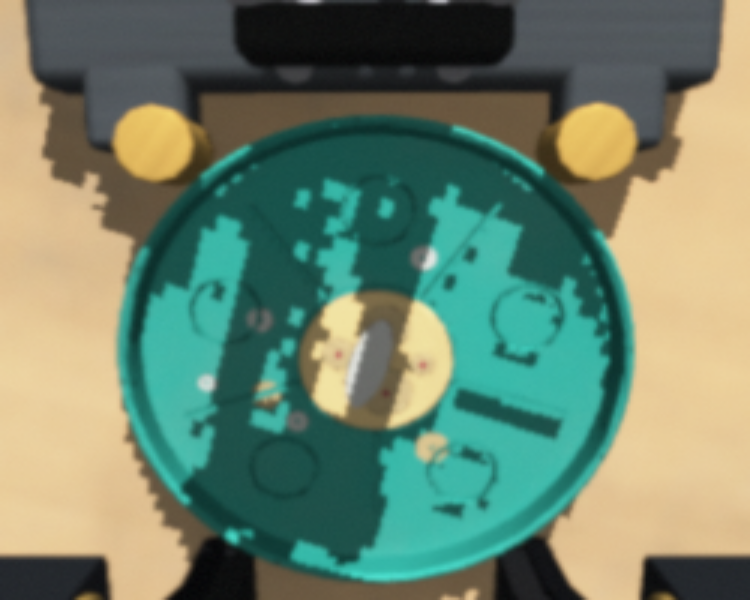

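```bash
python3 -m pendant '[[[0.5,0,0,0.6,0],[0.5,0,0,0.6,0],[0.5,0,0,0,0],[0.5,0,0,0,0]]]'; python3 -c "
from h import *
s=robot.sense();M=RT(s);print((M.T@s['force']).round(1),s['eef_pos'])"
python3 -m pendant '[[[0.5,0,0,0.6,0],[0.5,0,0,0,0],[0.5,0,0,0,0]]]'; python3 -c "
from h import *
s=robot.sense();M=RT(s);print((M.T@s['force']).round(1),s['eef_pos'])
cv2.imwrite('pics/w10.png',cv2.resize(eyes.read_camera('wrist')[40:260,150:400],(750,600)))"
```

```text
time_s: 11.93
eef_pos: [0.4893, 0.3015, 0.0045]
tool_rot: [-0.56, 0.56, -0.432, 0.431]
force: [-1.7, -0.9, 0.6]
width: 0.502
[ 0.5 -0.6 -1.9] [0.48925827 0.30150005 0.00451626]
time_s: 12.18
eef_pos: [0.4894, 0.3015, 0.0045]
tool_rot: [-0.56, 0.561, -0.432, 0.431]
force: [-1.7, -0.3, 0.6]
width: 0.497
[-0.1 -0.6 -1.7] [0.48941819 0.30152847 0.0044625 ]
```

View pics/w10.png

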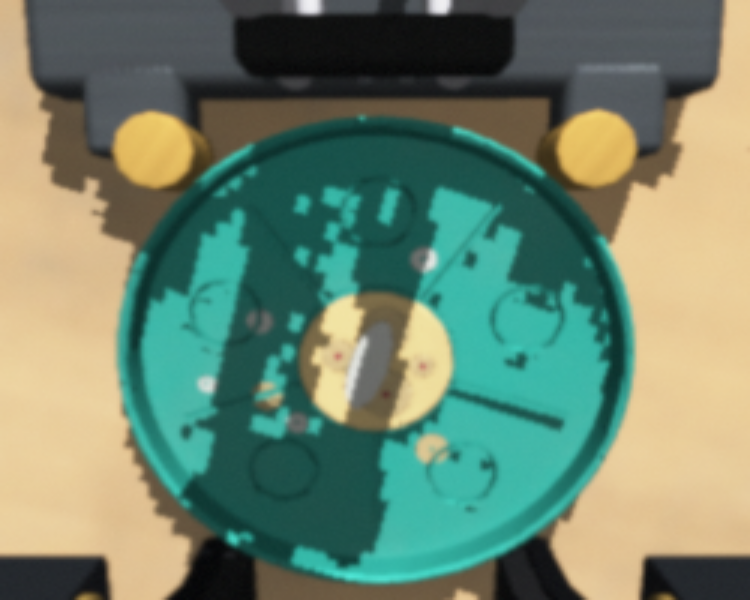

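```bash
python3 -m pendant '[[[0.5,0,0,0.8,0],[0.5,0,0,0.7,0],[0.5,0,0,0,0],[0.5,0,0,0,0]]]'; python3 -c "
from h import *
s=robot.sense();M=RT(s);print((M.T@s['force']).round(1),s['eef_pos'])"
python3 -m pendant '[[[0.5,0,0,0.8,0],[0.5,0,0,0.7,0],[0.5,0,0,0,0],[0.5,0,0,0,0]]]'; python3 -c "
from h import *
s=robot.sense();M=RT(s);print((M.T@s['force']).round(1),s['eef_pos'])
im=eyes.read_camera('wrist');cv2.imwrite('pics/w11f.png',im);cv2.imwrite('pics/w11.png',cv2.resize(im[40:260,150:400],(750,600)))"
```

```text
time_s: 12.57
eef_pos: [0.4897, 0.3016, 0.0043]
tool_rot: [-0.559, 0.561, -0.432, 0.431]
force: [-5.0, -2.3, 3.2]
width: 0.5
[ 0.9 -3.2 -5.4] [0.48972681 0.3015869  0.00433934]
time_s: 12.9
eef_pos: [0.4899, 0.3016, 0.0042]
tool_rot: [-0.558, 0.562, -0.433, 0.43]
force: [-5.8, -1.7, 4.8]
width: 0.499
[ 0.2 -4.8 -6. ] [0.48986326 0.30160029 0.00421819]
```

View pics/w11.png

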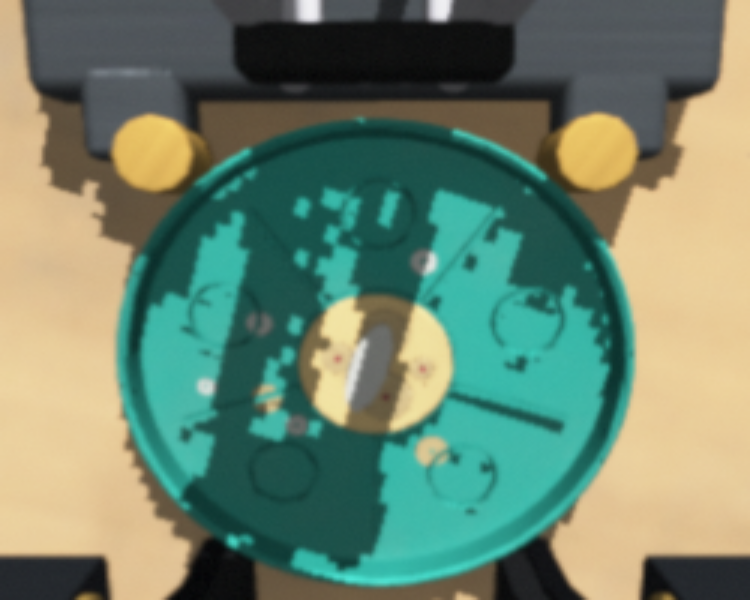

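Tray blocked by both posts at ~6 N, symmetric, so it's home. Before going behind the lens I'll locate the red bottle and blue ball there.

```bash
python3 -m pendant '[[[0.5,0,0,-5,0],[0.5,0,0,-10,0],[0.5,0,0,-15,0],[0.5,0,-10,-10,0],[0.5,0,-25,0,0],[0.5,0,-30,0,0],[0.8,0,-30,0,0],[1,0,-30,0,0],[1,0,-30,0,0],[1,0,-30,0,0],[1,0,-30,0,0],[1,0,-30,0,0],[1,0,0,0,0]]]'; python3 -c "
from h import *
s=robot.sense();cv2.imwrite('pics/w12.png',eyes.read_camera('wrist'));cv2.imwrite('pics/s12.png',cv2.resize(eyes.read_camera('scene')[130:330,100:366],(800,600)))
print('red tip',tri([ray('top',(209.5,130)),ray('scene',(173,186))]))
print('red body',tri([ray('top',(212.5,140)),ray('scene',(171,208))]))
go(.535+.967*.12,.3135+.255*.12,.245,-75.2)
go(.535,.3135,.245,-75.2)
"
```

```text
time_s: 14.03
eef_pos: [0.4582, 0.2939, 0.2568]
tool_rot: [0.565, -0.555, 0.428, -0.434]
force: [0.7, 0.9, 0.9]
width: 0.061
red tip (array([0.74603524, 0.31504579, 0.10278324]), np.float64(0.000804057621452834))
red body (array([0.74708319, 0.32450733, 0.02825937]), np.float64(0.008168800917392128))
t 14.1333 pos [0.4551 0.2926 0.2517] F [-1.2  0.1  0.3] w 0.03 xang -75.2
shift mm tool [  0.3   7.9 202.6] |d| 203.0
world turn deg -0.0015206591465926067  turn about tool y rad 2.65405089086081e-05
t 14.1333 pos [0.4551 0.2926 0.2517] F [-1.2  0.1  0.3] w 0.03 xang -75.2
shift mm tool [ 0.2  7.2 82.5] |d| 83.0
world turn deg -0.0015206591465926067  turn about tool y rad 2.65405089086081e-05
```

View pics/w12.png

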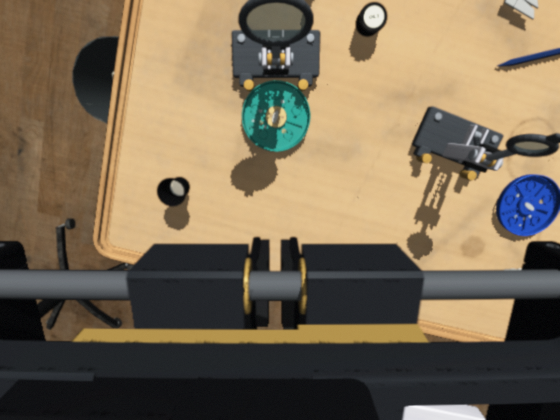

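View pics/s12.png

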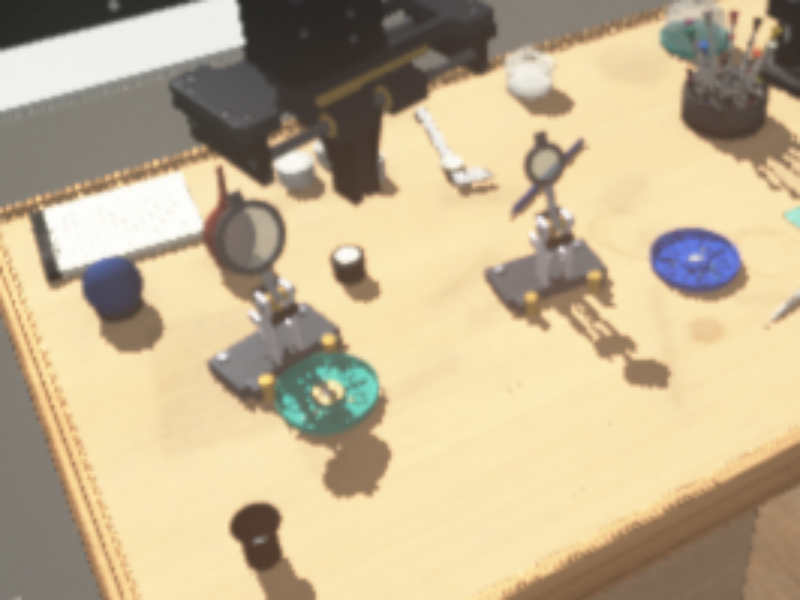

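```bash
python3 -m pendant '[[[1,0,0,10,0],[1,0,0,20,0],[1,0,0,20,0],[1,0,0,20,0],[1,0,0,20,0],[1,0,0,20,0],[1,0,0,20,0],[1,0,0,20,0],[1,0,0,20,0],[1,0,0,20,0],[1,0,0,12,0],[1,0,20,0,0],[1,0,0,0,0]]]'; python3 -c "
from h import *
s=robot.sense();cv2.imwrite('pics/w13.png',eyes.read_camera('wrist'));cv2.imwrite('pics/s13.png',cv2.resize(eyes.read_camera('scene')[130:330,100:366],(800,600)))
go(.535+.967*.12,.3135+.255*.12,.14,-75.2)
"
```

```text
time_s: 15.22
eef_pos: [0.6481, 0.3427, 0.2229]
tool_rot: [-0.557, 0.563, -0.434, 0.43]
force: [-1.0, 0.3, -0.8]
width: 0.005
t 15.3167 pos [0.6483 0.3432 0.2261] F [0.2 0.  0.2] w 0.0 xang -75.2
shift mm tool [-0.2 86.1  3.5] |d| 86.0
world turn deg 0.018622008013039704  turn about tool y rad -0.00032501535316031
```

View pics/w13.png

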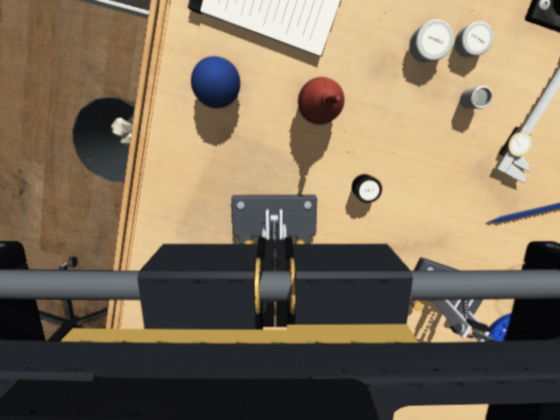

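View pics/s13.png

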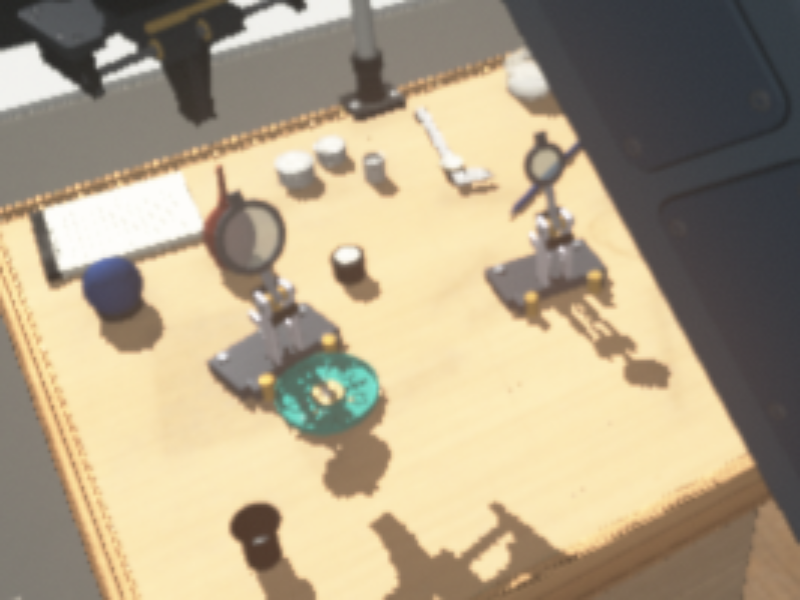

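```bash
python3 -m pendant '[[[1,0,15,3,0],[1,0,15,0,0],[1,0,15,0,0],[1,0,15,0,0],[1,0,15,0,0],[1,0,10,0,0],[1,0,0,0,0]]]'; python3 -c "
from h import *
cv2.imwrite('pics/w14.png',eyes.read_camera('wrist'));cv2.imwrite('pics/s14.png',cv2.resize(eyes.read_camera('scene')[130:330,100:366],(800,600)))
go(.535,.3135,.14,-75.2)
"
```

```text
time_s: 15.9
eef_pos: [0.6506, 0.3439, 0.1413]
tool_rot: [-0.559, 0.562, -0.433, 0.43]
force: [-0.6, 0.2, 0.5]
width: 0.007
t 16.0 pos [0.6525 0.3446 0.1444] F [ 1.  -0.2  0.7] w 0.0 xang -75.2
shift mm tool [ 1.000e-01  4.400e+00 -1.215e+02] |d| 122.0
world turn deg 0.001293409581251126  turn about tool y rad -2.2574255769673267e-05
```

View pics/s14.png

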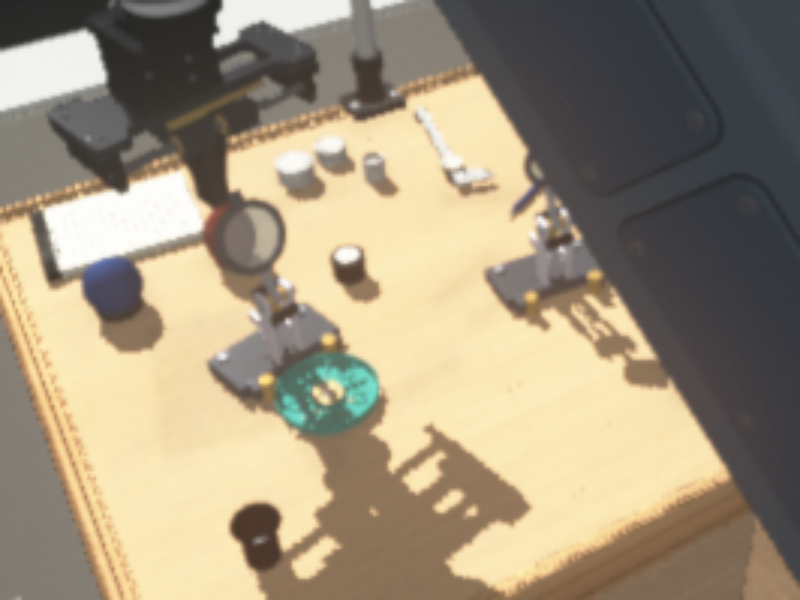

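Gripper fingertips are now behind the lens (lens at (245,235) in the crop, still leaning back). I'll lower a bit, then push the tab forward with slow steps.

```bash
python3 -m pendant '[[[1,0,6,0,0],[1,0,6,-4,0],[1,0,0,-6,0],[1,0,0,-6,0],[1,0,0,-5,0],[1,0,0,-5,0],[1,0,0,-5,0],[1,0,0,-5,0],[1,0,0,-5,0],[1,0,0,-5,0],[1,0,0,0,0]]]'; python3 -c "
from h import *
s=robot.sense();print(RT(s).T@s['force'])
cv2.imwrite('pics/s15.png',cv2.resize(eyes.read_camera('scene')[130:330,100:366],(800,600)))
go(.535,.3135,.132,-75.2)
"
```

```text
time_s: 16.92
eef_pos: [0.6065, 0.3326, 0.1324]
tool_rot: [-0.56, 0.561, -0.432, 0.431]
force: [0.5, -0.7, -0.6]
width: 0.004
[0.78194479 0.63186623 0.32607577]
t 16.9667 pos [0.6071 0.3328 0.1324] F [ 0.7 -0.1 -0.2] w 0.01 xang -75.2
shift mm tool [  0.2   0.5 -74.6] |d| 75.0
world turn deg -0.003106028830586638  turn about tool y rad 5.421042975560599e-05
```

View pics/s15.png

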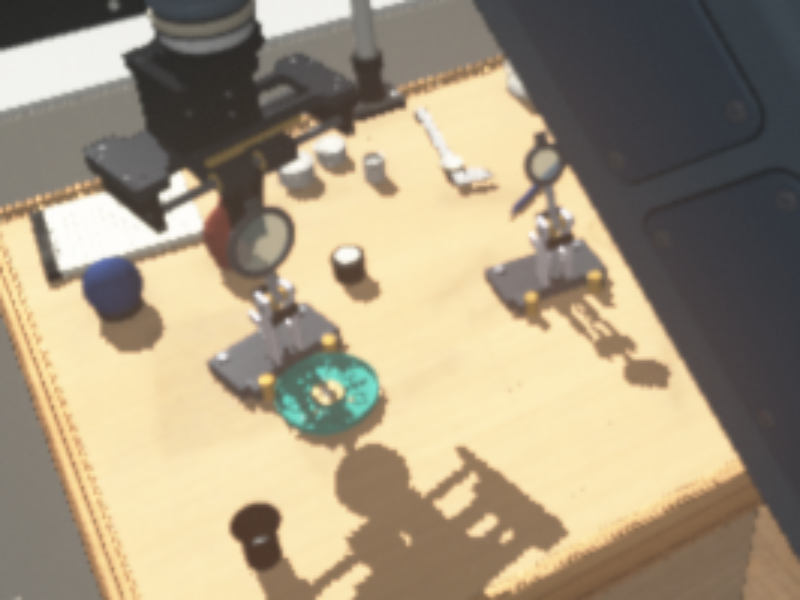

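Lens now tipped forward a bit (centre (262,242), moved from (245,235)). Continuing.

```bash
python3 -m pendant '[[[1,0,0,-4,0],[1,0,0,-5,0],[1,0,0,-5,0],[1,0,0,-5,0],[1,0,0,-5,0],[1,0,0,-4,0],[1,0,0,0,0]]]'; python3 -c "
from h import *
s=robot.sense();print(RT(s).T@s['force'])
cv2.imwrite('pics/s16.png',cv2.resize(eyes.read_camera('scene')[130:330,100:366],(800,600)))
go(.535,.3135,.132,-75.2)
"
```

```text
time_s: 17.55
eef_pos: [0.5792, 0.3253, 0.1323]
tool_rot: [-0.56, 0.561, -0.432, 0.431]
force: [-0.6, 0.0, -0.2]
width: 0.006
[-0.18812797  0.16285829 -0.61578906]
t 17.6 pos [0.5799 0.3255 0.1324] F [0.6 0.2 0.8] w 0.0 xang -75.2
shift mm tool [  0.1   0.5 -46.5] |d| 47.0
world turn deg -0.005092827627919405  turn about tool y rad 8.888661034372631e-05
```

View pics/s16.png

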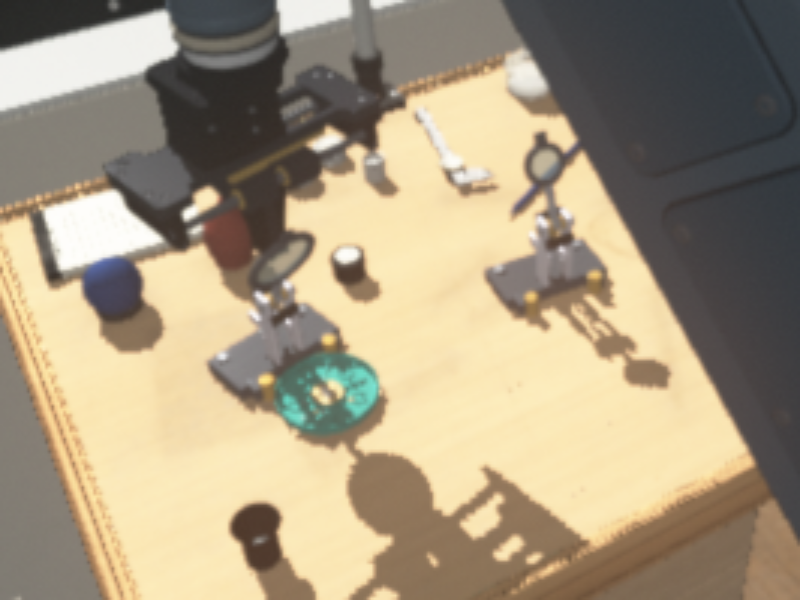

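Tipped about halfway (ellipse at (282,260)). Smaller steps towards the snap point now.

```bash
python3 -m pendant '[[[1,0,0,-4,0],[1,0,0,-4,0],[1,0,0,-4,0],[1,0,0,-2,0],[1,0,0,0,0]]]'; python3 -c "
from h import *
s=robot.sense();print(RT(s).T@s['force'])
cv2.imwrite('pics/s17.png',cv2.resize(eyes.read_camera('scene')[130:330,100:366],(800,600)))
go(.535,.3135,.132,-75.2)
"
```

```text
time_s: 18.02
eef_pos: [0.5664, 0.3219, 0.1324]
tool_rot: [-0.56, 0.561, -0.432, 0.431]
force: [0.2, 0.3, 0.7]
width: 0.003
[-0.24452737 -0.67034086  0.22209545]
t 18.0667 pos [0.5669 0.322  0.1325] F [ 0.3 -0.5 -0.3] w 0.01 xang -75.2
shift mm tool [  0.1   0.5 -33. ] |d| 33.0
world turn deg 0.0014128151506724862  turn about tool y rad -2.4658276101294663e-05
```

View pics/s17.png

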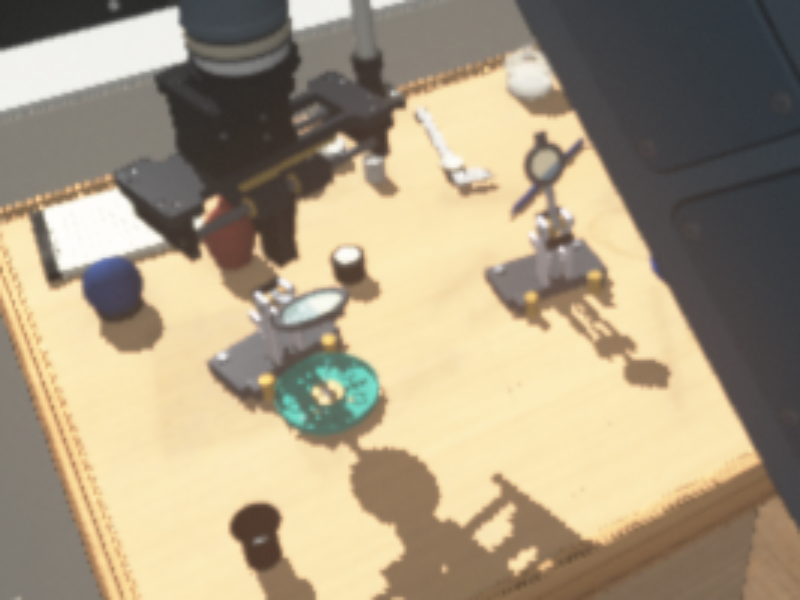

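The lens has let go and is dropping free of the fingers. I'll retreat back and up.

```bash
python3 -m pendant '[[[1,0,-5,10,0],[1,0,-15,15,0],[1,0,-25,10,0],[1,0,-25,0,0],[1,0,-25,0,0],[1,0,-20,0,0],[1,0,0,0,0],[1,0,0,0,0]]]'; python3 -c "
from h import *
s=robot.sense();print(s['time_s'],s['force'],s['eef_pos'])
cv2.imwrite('pics/s18.png',cv2.resize(eyes.read_camera('scene')[130:330,100:366],(800,600)));cv2.imwrite('pics/t18.png',cv2.resize(eyes.read_camera('top')[130:280,130:330],(800,600)))
"
```

```text
time_s: 18.73
eef_pos: [0.602, 0.3313, 0.249]
tool_rot: [0.561, -0.559, 0.431, -0.432]
force: [-1.2, 0.2, -0.9]
width: 0.004
18.7333 [-1.19306406  0.16238987 -0.88072105] [0.60198809 0.33134704 0.24904596]
```

View pics/s18.png

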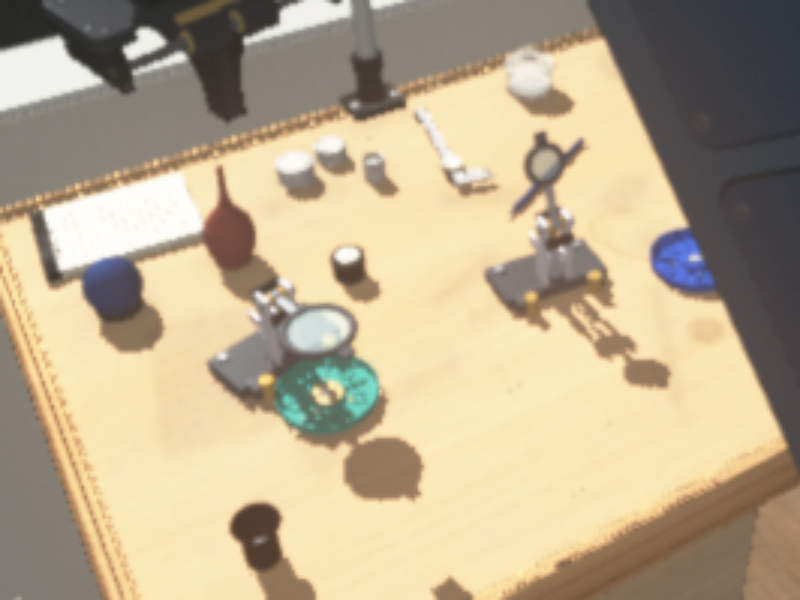

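View pics/t18.png

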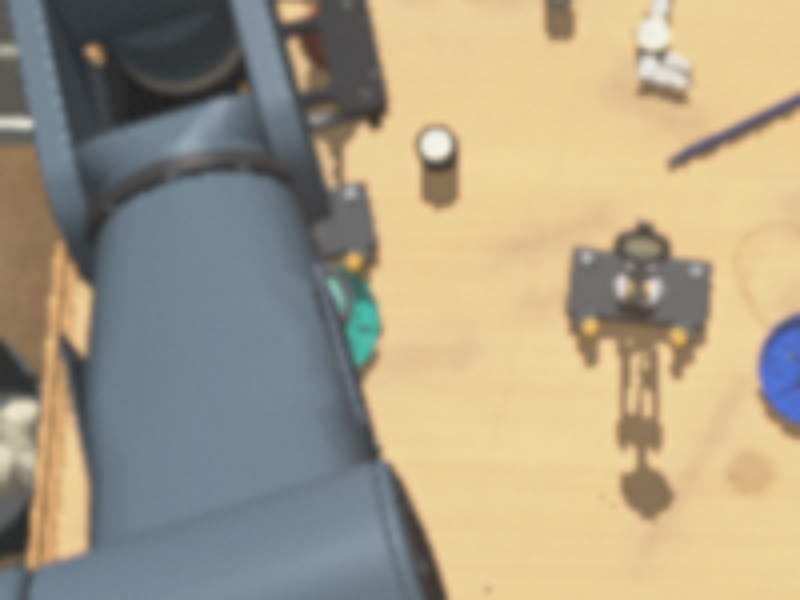

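```bash
python3 -m pendant '[[[1,0,-10,0,0],[1,0,0,0,0],[1,0,0,0,0],[1,0,0,0,0],[1,0,0,0,0],[1,0,0,0,0]]]'; python3 -c "
from h import *
im=eyes.read_camera('scene');cv2.imwrite('pics/s19.png',cv2.resize(im[215:285,150:243],(800,600),interpolation=cv2.INTER_CUBIC))
print('lens',onz('scene',(206,240),.078))
d=nets.silhouettes('tray_centre','scene');print([(x['score'],np.argwhere(x['region']).mean(0)) for x in d[:2]])
print([(x['score'],x['at']) for x in nets.spot_point('large_lens_centre','scene')[:2]],[(x['score'],x['at']) for x in nets.spot_point('tray_centre','scene')[:3]])
print('tray pix',onz('scene',(100+327*266/800,130+392/3),.0055))
print(robot.sense()['time_s'])
"
```

```text
time_s: 19.33
eef_pos: [0.601, 0.331, 0.2572]
tool_rot: [-0.56, 0.56, -0.432, 0.431]
force: [1.0, -0.1, 0.4]
width: 0.006
lens [0.53014128 0.31261231 0.078     ]
[(0.66, array([261.45231608, 208.12125341]))]
[(0.59, [0.535, 0.3151, 0.077])] [(0.83, [0.5331, 0.3119, 0.0096]), (0.81, [0.514, -0.0459, 0.0049])]
tray pix [0.5330163  0.31376191 0.0055    ]
19.5333
```

View pics/s19.png

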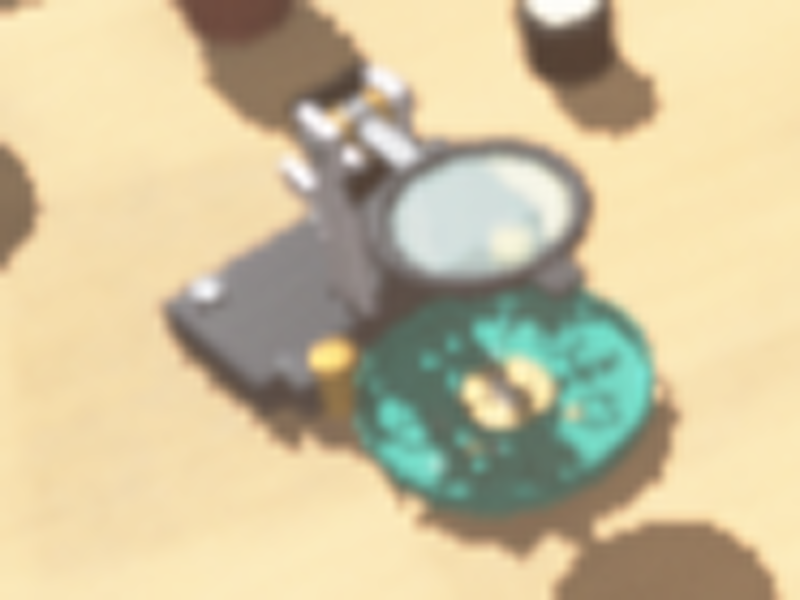

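The lens lies level over the tray with its centre at z ≈ 0.077 above home. The tray rim is against the post, the small lens is up, and the robot is clear, so I'm handing in.

```bash
python3 -c "
from rig import robot
print(robot.finish_job())"
```

```text
the job is handed in; nothing more can be done
None
```

I slid the teal tray along the bench between the half-open fingers until it sat home against both posts of the left (large-lens) stand. I then pushed the large lens forward from behind with the shut fingers until it let go, and stopped there. It fell clear of the fingers on its own spring. I handed the job in at about 19.5 s; no verdict was given.

**Tray:** it stopped dead against the posts at about 6 N, with both posts looking symmetric in the wrist view. In the last scene picture its centre measured (0.533, 0.314), against an estimated home of (0.533–0.535, 0.313).

**Large lens:** it lay level over the tray. The network put its centre at (0.535, 0.315, 0.077), and my own pixel estimate was (0.530, 0.313), 5 mm away from that in x. I read the joint angle only from the pictures.

**Other things:** the small lens was still upright. The tin and eyeglass were unmoved in the last pictures by eye. The screwdriver was never approached, but it was hidden by the arm at the end, so I did not re-check it.

**Disagreements:**
- My estimates of the home point differed by about 2–3 mm between methods.
- In the final top view the arm hid most of the large stand, so the final tray and lens checks come from the scene camera alone.

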